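Push the row of printed spacers home on the gauging rail and record

ROBOT

A 6-joint arm with a two-finger parallel gripper is mounted at the origin on the work surface. World frame = base frame: x ahead of the robot, y to its left, z up, the work surface at z = 0. Lengths are in m, angles in degrees, forces in N, time in s.
With the tool pointing down it reaches from about 0.325 to 0.75 m from the base axis. Payload 7.6 kg.
Tool frame: the origin (TCP) lies at the very end of the fingers, on their centre line; the grasp point (between the pads) lies 19 mm behind it (env.pinch_z is the z of the grasp point in the tool frame, in m); z points along the fingers, y is the direction in which the jaws open and shut (so a half turn about z gives the same grasp; the last joint's range is limited). The gripper opens to 85 mm and grips with 20 to 120 N. Pads are 22 mm wide; open, the fingers measure 114 mm over their backs; the gripper's body (76 mm by 85 mm) begins 54 mm behind the grasp point. The pads swing forward as they close: fully open they stand 13 mm farther back than shut.
Start: joints at [-67.741, 2.991, 80.254, -0, 96.75, -4.028], TCP at [0.233, -0.471, 0.231] pointing down, gripper open.
Joint ranges: [-166.34, 166.34], [-52.06, 124.39], [6.96, 135.62], [-60.46, 240.46], [14.63, 156.25], [-167.68, 167.68]. Speed limits (degrees/s): [147.25, 147.25, 172.46, 180, 180, 180].

INTERFACE

Orientations are given as [roll, pitch, yaw] about the fixed x, y, z axes, in that order (R = Rz(yaw) Ry(pitch) Rx(roll)).
In Python, from plant import env gives the robot as it stands.
- The arm moves only by the tool arm_command, never from a script. Its argument "series" is a list of rows, each a list of 7 numbers: the turn, a rotation vector about the tool's x, y, z in rad, then the shift along the tool's x, y, z in m, then the opening, from 0 (shut) to 1 (fully open). A call has 1 to 12 rows; each row is the pose to reach, as a shift and turn from the pose commanded when the call began, along the tool's axes at that moment; what a row does not reach only later rows make up. A row lasts 1/8 s, in which the tool goes at most 62.5 mm and 10.7 degrees, less where a joint would pass 70% of its speed; a pose out of reach is approached as far as the arm can. A call with a gripper value outside its range is refused whole. The fingers move at their own pace and stop on an object; "grip_force" is the grip in N (left out, the last holds). Time passes only in rows, so rows that repeat a pose let the fingers close. It gives the time, the measured TCP pose, the force and the opening at its end, in the units of the state.
- env.read_state(): the state, without advancing time (a new reading comes with each control period).
- env.capture(name): name is "scene" or "top" or "wrist"; returns (picture, depth): 400x640x3 uint8, red, green, blue; 400x640 float32, m along the optical axis (not along the pixel's ray), 0 where there is no reading.
- env.camera_params(name): a dict with "K" (3x3 intrinsics, pixels), "dist" ([k1, k2, p1, p2, k3] as OpenCV has them; the pictures are not rectified), "origin" and "orientation" of the camera in the world; the wrist camera has in their place "hand_eye" (4x4, takes a point from camera to tool coordinates, whose origin is the TCP and whose axes are the flange's). Camera axes: x right, y down, z forward; pixel columns grow to the right and rows downward; lengths in m; the calibration is good to about 2 mm. A picture is of the moment at which its call begins: read the wrist's pose just before it. camera_params takes no time and is no camera call.
- env.close_job(): hands the job in, once; it reports no verdict.
Trained networks look in the newest picture that a camera, given by its name, has taken for a name from the list of things; names that differ only in an ending like _2 or _b are one class to them, and where a whole thing is asked for, a point or a joint stands for the part that bears it (a point fixed in the world has none). Each returns a list of dicts, best first, with "score" (0 to 1); they miss things now and then, are a little off and sometimes report something else, mostly with a low value. They report only what shows in the picture. A call takes as long as a camera call.
- env.regions_of(camera, query): "region" (400x640 bool, what is visible of it) and "bbox" ([centre column, centre row, width, height] in pixels, round what is visible of it).
The state is a dict: "t": time; "joint_pos": joint angles; "joint_vel": joint speeds; "tau": joint torques, N m; "tcp_pos": TCP position; "tcp_rot": TCP orientation; "ft_force": force on the tool from outside, world axes, zero at the start; "moment": the same for the moment, N m; "width": opening from 0.0 (shut) to 1.0 (fully open).
Only numpy, scipy, OpenCV 4.12 (cv2) and the standard library are available. Lean on these libraries where they do the work, as an engineer would, in place of code of your own. Each camera call takes 0.05 s, during which the arm holds its last target. There are 200 camera calls.

TASK

With the fingertips, steadily push the four printed spacers along the rail as one closed-up row until the row is fully home against the red end stop, without picking any of them up or letting the row come apart. Then press the green record button on the gauge console fully down and let it go. Leave the other things on the bench where they are.

Things in the scene. Friction and masses are not known exactly. Their poses are not given: they have to be found in the camera images.
- rail: fixed aluminium gauging rail on the bench, 440 mm long. Origin: centre of its underside, on the bench; its y axis runs along the rail, z up. An 8 mm thick base, 75 mm wide, carries two side fences along its whole length that rise to 22 mm above the bench; the channel between the fences is 43 mm wide and its floor lies 8 mm above the bench. Both ends of the rail are open; it may stand turned by some degrees.
- stop: the end stop: fixed red block in the channel near one end of the rail (which end varies), 30 mm along the rail, 42 mm across, 56 mm tall, with a small black clamp knob (22 mm across, 12 mm high) on top. Origin: centre of its underside, on the channel floor; axes parallel to the rail. Its flat face towards the spacers lies 15 mm from the origin.
- strip: thin yellow strip (30 mm along the rail, 3 mm thick) fixed to the channel floor near the other end of the rail, marking the loading end; it lies lower than the fences. Origin: centre of its underside.
- spacer_a: orange 3D-printed spacer block, 36 mm along the rail, 40 mm across, 44 mm tall (about 55 g), with a dark hole mark on top. Origin: centre of its underside, which rests on the channel floor; axes parallel to the rail. It stands 30 mm above the fences. The four touch in a row in the order orange, white, green, grey towards the rail's +y and slide easily.
- spacer_b: white 3D-printed spacer block, 36 mm along the rail, 40 mm across, 44 mm tall (about 55 g), with a dark hole mark on top. Origin: centre of its underside, which rests on the channel floor; axes parallel to the rail. It stands 30 mm above the fences. The four touch in a row in the order orange, white, green, grey towards the rail's +y and slide easily.
- spacer_c: green 3D-printed spacer block, 36 mm along the rail, 40 mm across, 44 mm tall (about 55 g), with a dark hole mark on top. Origin: centre of its underside, which rests on the channel floor; axes parallel to the rail. It stands 30 mm above the fences. The four touch in a row in the order orange, white, green, grey towards the rail's +y and slide easily.
- spacer_d: grey 3D-printed spacer block, 36 mm along the rail, 40 mm across, 44 mm tall (about 55 g), with a dark hole mark on top. Origin: centre of its underside, which rests on the channel floor; axes parallel to the rail. It stands 30 mm above the fences. The four touch in a row in the order orange, white, green, grey towards the rail's +y and slide easily.
- console: white gauge console fixed on the bench, 90 mm deep (x), 110 mm wide (y), its flat deck 35 mm high; a display ridge, 100 mm wide, 50 mm high over the bench, runs along its far edge, its front face 18 mm beyond the origin. It stands on the far side of the rail, left or right, and may be turned a few degrees. Origin: centre of its underside.
- record (a joint): travel of the green record button: 0 released, 0.006 m fully down; a spring brings it back up; fully down takes about 4 N
- record_top (a point): centre of the top face of the green record button (28 mm across, standing 6 mm proud of a round black collar 44 mm across, its top 53 mm above the bench when released) on the console deck, 18 mm nearer to the robot than the console's middle; it is pressed straight down
- tray: bystander: shallow blue tray, 90 x 110 mm, 22 mm high, fixed on the bench, on the far side of the rail, opposite side from the console. Origin: centre of its underside.
- gear_a: bystander: red printed gear, 40 mm across, 14 mm high, lying in the tray; origin centre of underside
- gear_b: bystander: white printed gear, 32 mm across, 18 mm high, lying in the tray; origin centre of underside
- glue: bystander: white glue bottle with orange cap, 38 mm across, 100 mm high, standing; origin centre of underside
- scraper: bystander: print scraper (spatula) lying flat
- brush: bystander: cleaning brush lying flat
- caliper: bystander: digital caliper lying flat, 200 mm long; origin under the middle of its beam
- spool: bystander: spool of orange filament lying flat, 200 mm across, 60 mm high; origin centre of underside

How it is judged:
By the outcome, as a careful person would: the job done as asked, in the order asked, and still so for the second after the job is handed in, with the robot touching nothing.
It also fails if it takes over 45 s, if anything falls off the work surface, if the arm or the gripper's body presses on something with over 40 N, if the wrist force passes 120 N, or if a joint passes its speed limit or range.

## Working session

There is one attempt and no reset: what is moved stays moved. The work goes in short steps, Python scripts to look and compute and a tool call to move; the robot and the scene stay as the last step left them, time stands still between calls to the robot, and variables do not carry over. Pictures are saved under pics/ and viewed, about 8 in all and at most 12, crops included, and the job is handed in when it is done.

Besides the shell and the picture viewer there is one more tool, called after ">>>" as name(argument=value, ...) on one line, values as JSON. arm_command: Moves the arm, as the interface text tells. Its arguments: {"type":"object","properties":{"series":{"type":"array"},"grip_force":{"type":"number"}},"required":["series"]}

```bash
mkdir -p pics
cat > h.py <<'E'
import numpy as np, cv2
from plant import env
from scipy.spatial.transform import Rotation as R
def cam(name):
    p=env.camera_params(name); K=np.array(p["K"]); d=np.array(p["dist"])
    if "hand_eye" in p:
        s=env.read_state(); T=np.eye(4); T[:3,:3]=R.from_euler('xyz',s["tcp_rot"],degrees=True).as_matrix(); T[:3,3]=s["tcp_pos"]
        T=T@np.array(p["hand_eye"])
    else:
        o=np.array(p["orientation"]); T=np.eye(4); T[:3,:3]=o if o.shape==(3,3) else R.from_euler('xyz',o,degrees=True).as_matrix(); T[:3,3]=p["origin"]
    return K,d,T
def cloud(name,depth,mask,c):
    K,d,T=c; v,u=np.nonzero(mask&(depth>0))
    n=cv2.undistortPoints(np.stack([u,v],1).astype(float)[:,None],K,d)[:,0]
    z=depth[v,u]; P=np.c_[n*z[:,None],z]
    return P@T[:3,:3].T+T[:3,3]
E
python3 - <<'E'
from h import *
print(env.read_state()); print(env.camera_params("top"))
c=cam("top"); im,dp=env.capture("top"); cv2.imwrite("pics/top.png",im[:,:,::-1])
for q in ["spacer_a","stop","strip","console","record_top","rail","glue","spool","caliper","scraper","brush"]:
    for r in env.regions_of("top",q)[:5]:
        P=cloud("top",dp,r["region"],c)
        if len(P)<5: continue
        zt=np.percentile(P[:,2],95); t=P[abs(P[:,2]-zt)<.006]; m=im[r["region"]].mean(0)
        print(q,round(r["score"],2),np.round(r["bbox"]),"n",len(P),"ztop %.3f"%zt,"top mean",t.mean(0).round(4),"rng",t.min(0).round(3),t.max(0).round(3),"rgb",m.round())
E
```

```text
{'t': 0.0, 'joint_pos': array([-6.77420746e+01,  3.02845849e+00,  8.03148017e+01, -1.10738059e-03,
        9.67490709e+01, -4.02867389e+00]), 'joint_vel': array([ 0.01518638, -0.07925725,  0.05485729,  0.1001909 ,  0.02947963,
       -0.00227352]), 'tau': array([-3.66405347e-04, -3.81663251e+01, -3.60187876e+01, -9.02534384e-05,
        6.12509844e-03, -8.40465447e-06]), 'tcp_pos': array([ 0.23239462, -0.47041929,  0.2304454 ]), 'tcp_rot': array([-1.79907820e+02, -5.38958521e-03,  2.62864657e+01]), 'ft_force': array([-0.14031174,  0.32066373, -0.47506316]), 'moment': array([-0.02390975,  0.01380742,  0.05393352]), 'width': 0.9973595961058176}
{'K': array([[447.25992022,   0.        , 321.66201854],
       [  0.        , 447.25992022, 197.89073344],
       [  0.        ,   0.        ,   1.        ]]), 'dist': array([-0.11186769,  0.        ,  0.        ,  0.        ,  0.        ]), 'origin': array([ 0.42168341, -0.02420666,  1.27332542]), 'orientation': array([-174.6679865 ,    0.39254492,  -89.8478893 ])}
spacer_a 0.72 [309. 202.  13.  19.] n 193 ztop 0.056 top mean [0.5234 0.0169 0.
[... 1340 characters left out ...]
p mean [ 0.5491 -0.4529  0.0613] rng [ 0.453 -0.553  0.058] [ 0.65  -0.354  0.069] rgb [45. 44. 47.]
caliper 0.94 [453. 280.  31.  66.] n 706 ztop 0.016 top mean [ 0.3144 -0.3914  0.0134] rng [ 0.224 -0.419  0.01 ] [ 0.392 -0.348  0.018] rgb [79. 80. 82.]
scraper 0.87 [173. 249.  25.  97.] n 982 ztop 0.021 top mean [0.3255 0.4281 0.0188] rng [0.259 0.415 0.015] [0.401 0.442 0.026] rgb [132. 120. 109.]
scraper 0.73 [312. 119.  11.  14.] n 191 ztop 0.102 top mean [0.7619 0.0154 0.1001] rng [0.753 0.008 0.096] [0.77  0.024 0.105] rgb [113.  99.  81.]
brush 0.95 [198. 160.  12.  68.] n 701 ztop 0.023 top mean [0.6735 0.3499 0.0199] rng [0.557 0.328 0.017] [0.754 0.368 0.027] rgb [110. 101.  92.]
```

View pics/top.png

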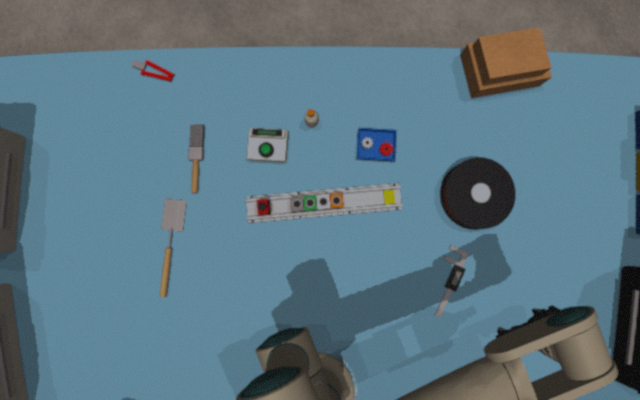

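The top view shows the rail (col 248–401, row 185–220), with red stop at (264,205), grey/green/white/orange at cols 297–336 and yellow strip at (388,196). The console button is at (266,149). The row must go about 60 mm towards +y. I'll shut the fingers and hover behind orange with the tool x axis along the rail.

>>> arm_command(series=[[0,0,-1.2,0.43,-0.186,0.09,0],[0,0,-1.2,0.43,-0.186,0.09,0],[0,0,-1.2,0.43,-0.186,0.09,0],[0,0,-1.2,0.43,-0.186,0.09,0],[0,0,-1.2,0.43,-0.186,0.09,0],[0,0,-1.2,0.43,-0.186,0.09,0],[0,0,-1.2,0.43,-0.186,0.09,0],[0,0,-1.2,0.43,-0.186,0.09,0],[0,0,-1.2,0.43,-0.186,0.09,0],[0,0,-1.2,0.43,-0.186,0.09,0],[0,0,-1.2,0.43,-0.186,0.09,0]])

```text
t: 1.98
tcp_pos: [0.5354, -0.1145, 0.1418]
tcp_rot: [180.0, 0.0, 95.0]
ft_force: [-0.3, 0.9, -0.4]
width: 0.001
```

```bash
cat > look.py <<'E'
from h import *
import sys
s=env.read_state(); print(s["t"],s["tcp_pos"].round(4),s["tcp_rot"].round(2),s["ft_force"].round(2),s["width"])
def meas(cn,tag,qs):
    c=cam(cn); im,dp=env.capture(cn); cv2.imwrite(f"pics/{cn}_{tag}.png",im[:,:,::-1])
    for q in qs:
        for r in env.regions_of(cn,q)[:5]:
            P=cloud(cn,dp,r["region"],c)
            if len(P)<20: continue
            zt=np.percentile(P[:,2],80 if q!="console" else 90); t=P[abs(P[:,2]-zt)<.004]
            if len(t)<8: continue
            b=cv2.minAreaRect((t[:,:2]*1000).astype(np.float32))
            print(cn,q,round(r["score"],2),np.round(r["bbox"]),"z %.3f"%zt,t.mean(0).round(4),"rect mm",np.round(b[0],1),np.round(b[1],1),round(b[2],1),"rgb",im[r["region"]].mean(0).round())
if __name__=="__main__": 
    tag=sys.argv[1]
    for cn in sys.argv[2].split(","): meas(cn,tag,sys.argv[3].split(","))
E
python3 look.py 1 wrist,scene spacer_a,stop,rail,record_top
```

```text
1.975 [ 0.5354 -0.1145  0.1418] [1.7997e+02 3.0000e-02 9.4950e+01] [-0.35  0.85 -0.4 ] 0.0006758424448457835
wrist spacer_a 0.94 [317.  64.  64.  56.] z 0.053 [ 0.5274 -0.0175  0.0524] rect mm [527.4 -17.6] [39.8 35.5] 5.0 rgb [182. 181. 181.]
wrist spacer_a 0.76 [318.  17.  59.  32.] z 0.053 [0.5249 0.0093 0.0525] rect mm [525.1   9.3] [39.2 18.5] 5.5 rgb [ 86. 142.  96.]
wrist spacer_a 0.71 [318. 120.  57.  56.] z 0.053 [ 0.5304 -0.0531  0.0524] rect mm [530.5 -53.5] [40.  36.6] 4.9 rgb [125.  77.  45.]
wrist spacer_a 0.18 [466. 283.  54.  45.] z 0.018 [ 0.6817 -0.1959  0.0178] rect mm [ 682.6 -197.2] [39.9 39. ] 79.8 rgb [165.  38.  40.]
wrist rail 0.85 [318. 145. 101. 290.] z 0.022 [ 0.5322 -0.0675  0.0222] rect mm [533.6 -84.4] [ 59.4 220.3] 5.1 rgb [156. 152. 152.]
scene spacer_a 0.59 [310. 205.  11.  14.] z 0.051 [ 0.5357 -0.0607  0.0512] rect mm [535.  -60.8] [39.6 30.4] 12.2 rgb [71. 36. 16.]
scene spacer_a 0.54 [320. 201.  10.  10.] z 0.051 [ 0.531  -0.0226  0.051 ] rect mm [529.7 -23.6] [43.8 37.8] 2.9 rgb [108. 102.  94.]
scene spacer_a 0.48 [338. 194.  16.  15.] z 0.052 [0.5249 0.0507 0.0515] rect mm [525.1  51.5] [40.5 35.2] 1.0 rgb [59. 59. 56.]
scene stop 0.75 [360. 185.   7.  19.] z 0.064 [0.5224 0.1391 0.0629] rect mm [518.9 142.4] [33.7 29.6] 7.9 rgb [56. 12. 10.]
scene rail 0.94 [316. 207. 124.  53.] z 0.019 [ 0.5433 -0.0628  0.0197] rect mm [527.9 -23.2] [ 68.3 441.6] 4.8 rgb [95. 94. 94.]
scene record_top 0.54 [383. 206.   9.   8.] z 0.057 [0.677  0.1369 0.056 ] rect mm [675. 138.] [16.4 24.4] 55.9 rgb [23. 89. 39.]
```

View pics/wrist_1.png

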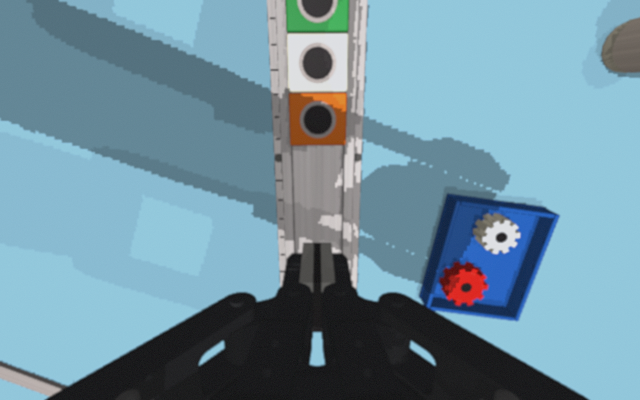

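View pics/scene_1.png

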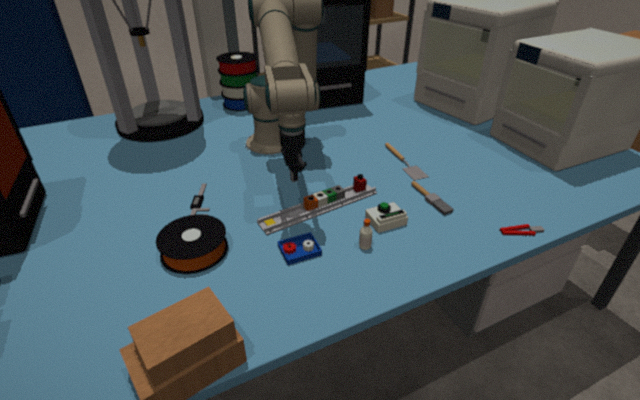

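The wrist view shows orange at (318,120) with the fingers at (317,262), centred in the channel behind it. Tool yaw matches the rail (5°). Next I descend to about z=0.027 and creep forward to contact, with roughly a 32 mm gap to close.

>>> arm_command(series=[[0,0,0,0,0,0.03,0],[0,0,0,0,0,0.06,0],[0,0,0,0,0,0.09,0],[0,0,0,0,0,0.107,0],[0,0,0,0,0,0.115,0],[0,0,0,0.006,0,0.115,0],[0,0,0,0.013,0,0.115,0],[0,0,0,0.019,0,0.115,0],[0,0,0,0.022,0,0.115,0],[0,0,0,0.024,0,0.115,0],[0,0,0,0.026,0,0.115,0],[0,0,0,0.026,0,0.115,0]])

```text
t: 3.98
tcp_pos: [0.5334, -0.0876, 0.0263]
tcp_rot: [180.0, 0.0, 95.0]
ft_force: [-0.7, 0.0, 0.0]
width: 0.001
```

```bash
python3 look.py 2 wrist spacer_a,stop
```

```text
3.975 [ 0.5334 -0.0876  0.0263] [180.     0.    95.04] [-0.71  0.04  0.01] 0.0007572290408548992
wrist spacer_a 0.81 [320.  32. 127.  60.] z 0.053 [0.5252 0.0095 0.0524] rect mm [525.3   9.5] [40.3 18.7] 5.6 rgb [ 86. 145.  97.]
wrist spacer_a 0.65 [317. 214. 106.  93.] z 0.053 [ 0.5309 -0.0527  0.0524] rect mm [530.9 -53.8] [40.1 36.8] 5.0 rgb [128.  77.  43.]
wrist spacer_a 0.6 [316. 117. 121. 109.] z 0.053 [ 0.5276 -0.017   0.0524] rect mm [527.7 -18.1] [40.3 37.2] 5.2 rgb [166. 163. 158.]
```

View pics/wrist_2.png

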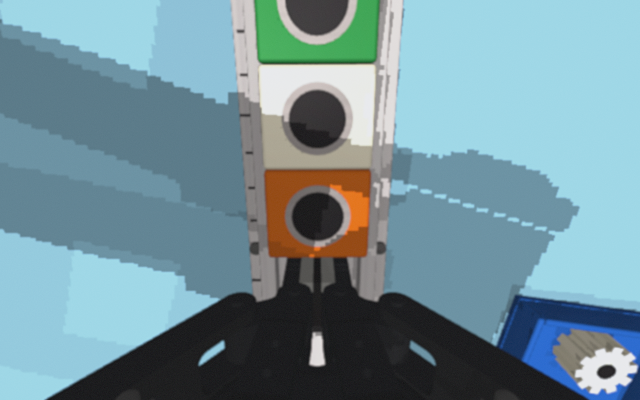

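Fingers are behind orange (rear edge at row 257), about 4–5 mm off, and the row is closed. Now a slow, steady push.

>>> arm_command(series=[[0,0,0,0.001,0,0,0],[0,0,0,0.002,0,0,0],[0,0,0,0.003,0,0,0],[0,0,0,0.004,0,0,0],[0,0,0,0.005,0,0,0],[0,0,0,0.006,0,0,0],[0,0,0,0.0075,0,0,0],[0,0,0,0.009,0,0,0],[0,0,0,0.011,0,0,0],[0,0,0,0.013,0,0,0],[0,0,0,0.015,0,0,0],[0,0,0,0.017,0,0,0]])

```text
t: 5.62
tcp_pos: [0.5319, -0.0706, 0.0263]
tcp_rot: [-180.0, 0.0, 95.0]
ft_force: [0.5, -0.7, -0.0]
width: -0.006
```

>>> arm_command(series=[[0,0,0,0.002,0,0,0],[0,0,0,0.004,0,0,0],[0,0,0,0.006,0,0,0],[0,0,0,0.008,0,0,0],[0,0,0,0.01,0,0,0],[0,0,0,0.012,0,0,0],[0,0,0,0.014,0,0,0],[0,0,0,0.016,0,0,0],[0,0,0,0.018,0,0,0],[0,0,0,0.02,0,0,0],[0,0,0,0.022,0,0,0],[0,0,0,0.024,0,0,0]])

```text
t: 7.12
tcp_pos: [0.5298, -0.0467, 0.0263]
tcp_rot: [180.0, 0.0, 95.0]
ft_force: [0.5, -1.7, -0.8]
width: -0.0
```

```bash
python3 look.py 3 wrist,top spacer_a,stop
```

```text
7.125 [ 0.5298 -0.0467  0.0263] [1.800e+02 1.000e-02 9.504e+01] [ 0.54 -1.66 -0.79] -0.00046172410446766347
wrist spacer_a 0.98 [319.  39. 130.  77.] z 0.053 [0.522  0.0487 0.0525] rect mm [522.1  48.3] [40.4 22.5] 5.0 rgb [ 85. 137.  94.]
wrist spacer_a 0.84 [317. 129. 116. 102.] z 0.053 [0.5244 0.0202 0.0524] rect mm [524.6  19.1] [39.9 36.5] 5.2 rgb [166. 164. 158.]
wrist spacer_a 0.66 [319. 226. 105.  90.] z 0.053 [ 0.5276 -0.0156  0.0525] rect mm [527.7 -16.8] [40.  36.6] 4.9 rgb [120.  72.  40.]
top spacer_a 0.75 [296. 204.  14.  17.] z 0.055 [0.5211 0.0544 0.0537] rect mm [521.3  54.7] [38.9 33.1] 0.3 rgb [58. 93. 64.]
top stop 0.5 [265. 205.  13.  17.] z 0.073 [0.5129 0.146  0.0736] rect mm [517.  145.8] [27.7 20.7] 2.5 rgb [93. 39. 37.]
```

View pics/wrist_3.png

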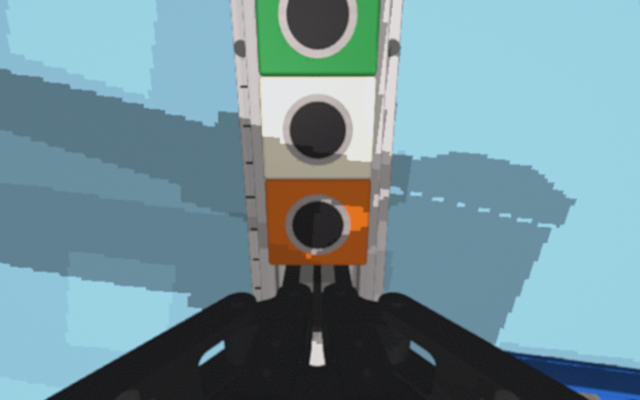

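The row is still closed (orange at (319,226)) and it moved with the fingers. About 23 mm remains, so I continue and then slow down near the stop.

>>> arm_command(series=[[0,0,0,0.002,0,0,0],[0,0,0,0.004,0,0,0],[0,0,0,0.006,0,0,0],[0,0,0,0.008,0,0,0],[0,0,0,0.01,0,0,0],[0,0,0,0.012,0,0,0],[0,0,0,0.0135,0,0,0],[0,0,0,0.015,0,0,0],[0,0,0,0.016,0,0,0],[0,0,0,0.017,0,0,0],[0,0,0,0.018,0,0,0],[0,0,0,0.019,0,0,0]])

```text
t: 8.93
tcp_pos: [0.5281, -0.0278, 0.0263]
tcp_rot: [180.0, 0.0, 95.0]
ft_force: [0.2, -0.9, -0.9]
width: 0.001
```

>>> arm_command(series=[[0,0,0,0.0007,0,0,0],[0,0,0,0.0014,0,0,0],[0,0,0,0.002,0,0,0],[0,0,0,0.0025,0,0,0]])

```text
t: 9.43
tcp_pos: [0.5279, -0.0253, 0.0263]
tcp_rot: [180.0, 0.0, 95.0]
ft_force: [-0.2, -0.3, 0.2]
width: 0.003
```

>>> arm_command(series=[[0,0,0,0.0005,0,0,0],[0,0,0,0.001,0,0,0],[0,0,0,0.0015,0,0,0]])

```text
t: 9.8
tcp_pos: [0.5278, -0.0238, 0.0263]
tcp_rot: [180.0, 0.0, 95.0]
ft_force: [-0.3, -1.0, -0.8]
width: 0.001
```

>>> arm_command(series=[[0,0,0,0.0005,0,0,0],[0,0,0,0.001,0,0,0]])

```text
t: 10.05
tcp_pos: [0.5277, -0.0229, 0.0263]
tcp_rot: [180.0, 0.0, 95.0]
ft_force: [-0.0, -3.1, -0.5]
width: -0.002
```

```bash
python3 look.py 4 top,scene spacer_a,stop
python3 - <<'E'
import cv2,numpy as np
a=cv2.imread("pics/top_4.png")[160:240,230:350]; b=cv2.imread("pics/scene_4.png")[160:230,290:390]
cv2.imwrite("pics/c4.png",np.vstack([cv2.resize(a,(600,400)),cv2.resize(b,(600,420))])[:, :][:820])
i=cv2.imread("pics/c4.png"); cv2.imwrite("pics/c4.png",cv2.resize(i,(439,600)))
E
```

```text
10.05 [ 0.5277 -0.0229  0.0263] [1.800e+02 2.000e-02 9.504e+01] [-0.02 -3.1  -0.48] -0.0018236010633250366
top spacer_a 0.63 [378. 145.  36.  37.] z 0.018 [ 0.6973 -0.1769  0.0186] rect mm [ 693.7 -172. ] [111.1  91.3] 86.3 rgb [ 38.  73. 130.]
top spacer_a 0.47 [274. 208.  19.  18.] z 0.055 [0.5162 0.1148 0.0535] rect mm [515.8 113.8] [38.9 36.1] 1.6 rgb [87. 83. 81.]
top spacer_a 0.47 [264. 204.  13.  15.] z 0.075 [0.5118 0.1466 0.0754] rect mm [512.6 146.4] [19.  19.3] 89.2 rgb [98. 39. 37.]
top stop 0.53 [265. 204.  13.  14.] z 0.075 [0.5121 0.1466 0.0756] rect mm [512.6 146.4] [19.  19.3] 89.2 rgb [97. 36. 34.]
scene spacer_a 0.68 [328. 201.   7.  13.] z 0.050 [0.5393 0.0063 0.0504] rect mm [541.4   6.2] [22.2 36.8] 21.7 rgb [74. 38. 18.]
scene spacer_a 0.57 [334. 195.  15.   9.] z 0.052 [0.5269 0.0394 0.0516] rect mm [525.4  38.9] [43.8 34.9] 5.3 rgb [98. 95. 86.]
scene stop 0.55 [358. 185.  14.  15.] z 0.066 [0.5198 0.1389 0.0657] rect mm [517.9 138.5] [34.  27.6] 13.3 rgb [60. 18. 16.]
scene stop 0.46 [200. 200.  18.  32.] z 0.011 [ 0.3205 -0.3945  0.0108] rect mm [ 294.7 -388.4] [ 44.  157.9] 76.1 rgb [75. 81. 84.]
```

View pics/c4.png

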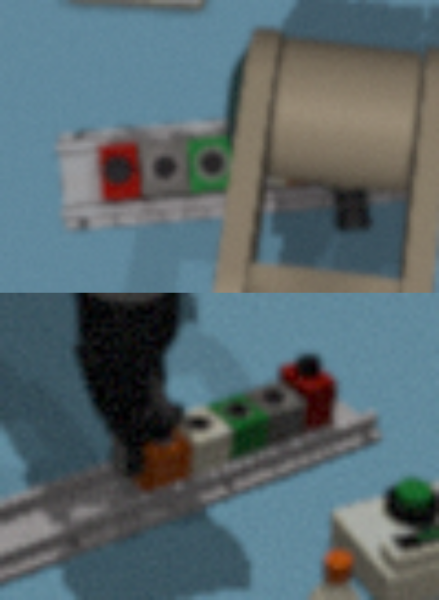

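Both views show grey at the stop and the row closed. Force is only starting to rise (3 N), so I push in small increments until it seats firmly.

>>> arm_command(series=[[0,0,0,0.0005,0,0,0],[0,0,0,0.0005,0,0,0]])

```text
t: 10.6
tcp_pos: [0.5278, -0.0229, 0.0264]
tcp_rot: [180.0, 0.1, 95.0]
ft_force: [0.4, -5.3, -1.3]
width: -0.004
```

>>> arm_command(series=[[0,0,0,0.0005,0,0,0],[0,0,0,0.0005,0,0,0]])

```text
t: 10.85
tcp_pos: [0.5279, -0.0229, 0.0265]
tcp_rot: [180.0, 0.1, 95.0]
ft_force: [1.4, -7.0, -1.5]
width: 0.003
```

The TCP stays at y=-0.0229 while force rises from 3 to 7 N, so the row is seated. I back straight off gently, then rise.

>>> arm_command(series=[[0,0,0,-0.001,0,0,0],[0,0,0,-0.003,0,0,0],[0,0,0,-0.007,0,0,0],[0,0,0,-0.013,0,0,0],[0,0,0,-0.02,0,0,0],[0,0,0,-0.02,0,-0.03,0],[0,0,0,-0.02,0,-0.07,0],[0,0,0,-0.02,0,-0.11,0],[0,0,0,-0.02,0,-0.14,0],[0,0,0,-0.02,0,-0.15,0],[0,0,0,-0.02,0,-0.15,0]])

```text
t: 12.22
tcp_pos: [0.5294, -0.042, 0.176]
tcp_rot: [180.0, 0.0, 95.0]
ft_force: [-0.9, -0.5, -0.8]
width: 0.002
```

```bash
python3 look.py 5 wrist,top spacer_a,stop,console,record_top
```

```text
12.225 [ 0.5294 -0.042   0.176 ] [1.800e+02 1.000e-02 9.503e+01] [-0.88 -0.49 -0.79] 0.001840802769623831
wrist spacer_a 0.96 [319.  33.  54.  52.] z 0.053 [0.519  0.0792 0.0525] rect mm [519.  79.] [39.8 35.4] 5.0 rgb [ 82. 136.  92.]
wrist spacer_a 0.84 [318.  84.  55.  51.] z 0.053 [0.5222 0.044  0.0524] rect mm [522.1  43.9] [39.9 35.5] 5.1 rgb [171. 171. 170.]
wrist spacer_a 0.7 [315.   3.  55.   5.] z 0.053 [0.5174 0.0978 0.052 ] rect mm [517.2  97.8] [38.1  2.3] 4.8 rgb [106. 108. 100.]
wrist spacer_a 0.56 [319. 132.  51.  50.] z 0.053 [0.5253 0.0081 0.0524] rect mm [525.4   7.6] [40.1 36. ] 5.2 rgb [132.  82.  50.]
wrist stop 0.63 [541.  29. 152.  54.] z 0.046 [0.7116 0.1    0.0468] rect mm [717.4 102.7] [25.3 24. ] 85.7 rgb [162. 162. 158.]
wrist console 0.56 [539.  30. 155.  51.] z 0.050 [0.7168 0.103  0.0502] rect mm [718.  102.5] [25.1 25.6] 2.5 rgb [162. 162. 158.]
top spacer_a 0.66 [276. 206.  14.  16.] z 0.054 [0.5168 0.1146 0.0533] rect mm [515.9 113.9] [38.9 35.9] 1.6 rgb [86. 83. 81.]
top spacer_a 0.64 [290. 205.   9.  17.] z 0.054 [0.5188 0.0777 0.0533] rect mm [518.4  77.9] [38.8 30.4] 1.8 rgb [60. 98. 67.]
top spacer_a 0.62 [316. 206.  13.   8.] z 0.055 [0.5159 0.0068 0.0536] rect mm [514.8   5.2] [32.6 21.6] 82.5 rgb [88. 56. 34.]
top spacer_a 0.37 [262. 152.  13.   8.] z 0.059 [0.6707 0.1432 0.0574] rect mm [670.3 142.2] [25.6 23.6] 27.2 rgb [30. 97. 47.]
top stop 0.55 [264. 204.  12.  19.] z 0.074 [0.5126 0.1467 0.075 ] rect mm [512.6 146.4] [19.1 19.3] 88.6 rgb [96. 43. 41.]
top stop 0.34 [268. 145.  42.  30.] z 0.050 [0.7063 0.1379 0.0503] rect mm [690.2 138.2] [80.1 96.2] 0.1 rgb [111. 120. 116.]
top console 0.9 [267. 144.  44.  33.] z 0.053 [0.7072 0.1379 0.0519] rect mm [691.3 139.9] [95.8 77.9] 86.5 rgb [110. 119. 116.]
top record_top 0.48 [264. 149.   7.  12.] z 0.059 [0.6697 0.142  0.0575] rect mm [669.6 141.7] [17.4 19.6] 89.8 rgb [ 31. 111.  52.]
```

View pics/wrist_5.png

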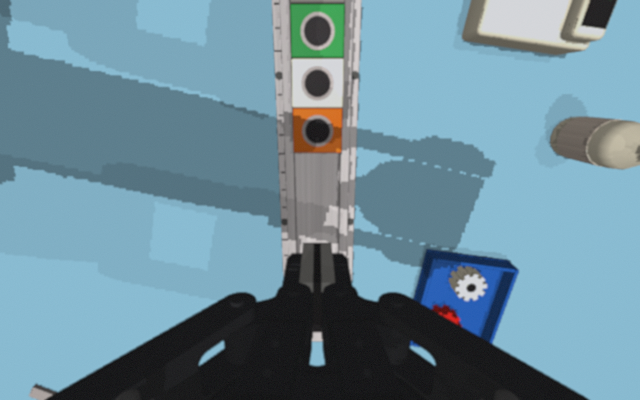

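The row is closed and the fingers are clear: green (319,33), white (318,84), orange (319,132). In the top view grey sits 32 mm from the stop centre, against 33 mm expected. Now to the button, pausing 60 mm short for a close look.

>>> arm_command(series=[[0,0,0,0.02,0.03,0,0],[0,0,0,0.045,0.065,0,0],[0,0,0,0.075,0.105,0,0],[0,0,0,0.095,0.135,0,0],[0,0,0,0.106,0.149,0,0],[0,0,0,0.109,0.153,0,0],[0,0,0,0.109,0.153,0,0]])

```text
t: 13.6
tcp_pos: [0.672, 0.08, 0.1761]
tcp_rot: [-180.0, 0.0, 95.0]
ft_force: [0.7, -0.6, -0.3]
width: -0.002
```

```bash
python3 look.py 6 wrist record_top,console,stop,spacer_a
```

```text
13.6 [0.672  0.08   0.1761] [-1.7998e+02  1.0000e-02  9.5040e+01] [ 0.7  -0.58 -0.28] -0.001677983884647336
wrist record_top 0.96 [327. 113.  30.  35.] z 0.058 [0.6732 0.1438 0.057 ] rect mm [673.5 143.8] [25.9 26.6] 5.0 rgb [ 56. 145.  76.]
wrist console 0.89 [351. 113. 122. 143.] z 0.052 [0.7167 0.1435 0.0508] rect mm [692.8 142.3] [98.8 80.3] 85.9 rgb [157. 166. 155.]
wrist stop 0.72 [123.  88.  88.  42.] z 0.075 [0.514  0.148  0.0759] rect mm [512.9 147.9] [21.2 21.1] 76.3 rgb [93. 35. 33.]
wrist stop 0.35 [326. 112.  36.  36.] z 0.058 [0.6731 0.1439 0.057 ] rect mm [673.1 143.7] [26.7 26.6] 5.0 rgb [ 56. 143.  75.]
wrist spacer_a 0.98 [142. 174.  69.  50.] z 0.053 [0.5201 0.0796 0.0523] rect mm [519.2  78.7] [41.7 38.6] 7.2 rgb [51. 87. 58.]
wrist spacer_a 0.82 [135. 129.  74.  53.] z 0.053 [0.5172 0.1154 0.0525] rect mm [516.3 114.8] [41.4 35.1] 6.5 rgb [104. 101.  98.]
wrist spacer_a 0.79 [149. 212.  70.  47.] z 0.053 [0.5239 0.0439 0.0524] rect mm [523.2  43. ] [40.7 36.5] 5.6 rgb [120. 116. 105.]
wrist spacer_a 0.66 [157. 248.  62.  49.] z 0.053 [0.5274 0.0084 0.0523] rect mm [526.5   7.9] [40.8 35.9] 5.5 rgb [116.  70.  42.]
```

View pics/wrist_6.png

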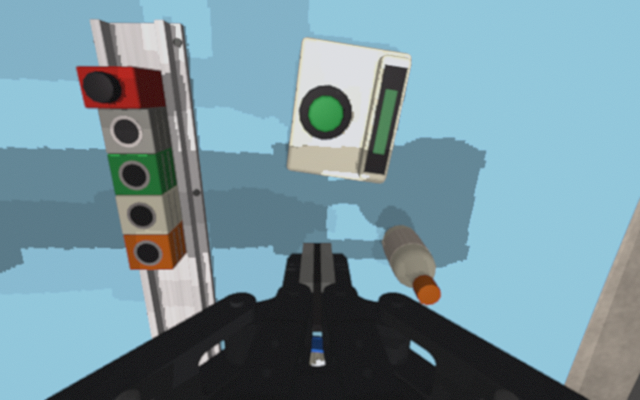

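The spacer row is intact against the stop, and the green button is at (327,113), i.e. (0.6735, 0.1438). Its top reads about 0.057, against 0.053 stated, so I'll go by force for the final approach.

>>> arm_command(series=[[0,0,0,0.02,0.002,0,0],[0,0,0,0.045,0.005,0,0],[0,0,0,0.06,0.0065,0,0],[0,0,0,0.0635,0.007,0.01,0],[0,0,0,0.0635,0.007,0.04,0],[0,0,0,0.0635,0.007,0.075,0],[0,0,0,0.0635,0.007,0.1,0],[0,0,0,0.0635,0.007,0.111,0],[0,0,0,0.0635,0.007,0.114,0],[0,0,0,0.0635,0.007,0.116,0],[0,0,0,0.0635,0.007,0.116,0]])

```text
t: 15.22
tcp_pos: [0.6741, 0.1441, 0.0613]
tcp_rot: [179.9, -0.0, 95.0]
ft_force: [-0.8, 0.3, 0.7]
width: -0.0
```

>>> arm_command(series=[[0,0,0,0,0,0.0015,0],[0,0,0,0,0,0.003,0],[0,0,0,0,0,0.0045,0],[0,0,0,0,0,0.006,0],[0,0,0,0,0,0.007,0],[0,0,0,0,0,0.007,0]])

```text
t: 15.98
tcp_pos: [0.6737, 0.1441, 0.0535]
tcp_rot: [180.0, 0.0, 95.0]
ft_force: [-0.5, -1.0, 2.0]
width: -0.002
```

>>> arm_command(series=[[0,0,0,0,0,0.0015,0],[0,0,0,0,0,0.003,0],[0,0,0,0,0,0.003,0]])

```text
t: 16.35
tcp_pos: [0.6737, 0.1441, 0.0511]
tcp_rot: [180.0, 0.0, 95.0]
ft_force: [-2.2, -0.6, 5.8]
width: -0.001
```

>>> arm_command(series=[[0,0,0,0,0,0.001,0],[0,0,0,0,0,0.002,0],[0,0,0,0,0,0.002,0]])

```text
t: 16.73
tcp_pos: [0.6739, 0.1442, 0.0509]
tcp_rot: [179.9, 0.0, 95.0]
ft_force: [-7.3, -1.0, 14.2]
width: -0.001
```

The tip stops hard at z=0.0509 with 14 N, about 6 mm below the measured top. I'll look to confirm that the button is what's being pressed.

Run:
```python
from h import *
a,da=env.capture("wrist"); b,_=env.capture("scene")
i=np.vstack([cv2.resize(a[80:320,200:520],(640,300)),cv2.resize(b[160:235,340:430],(640,290),interpolation=cv2.INTER_CUBIC)])
cv2.imwrite("pics/press.png",i[:,:,::-1]); print(env.read_state()["ft_force"],env.read_state()["moment"])
```

```text
[-7.18509842 -1.32703678 14.07428397] [-0.24993341  1.30779991  0.0432057 ]
```

View pics/press.png

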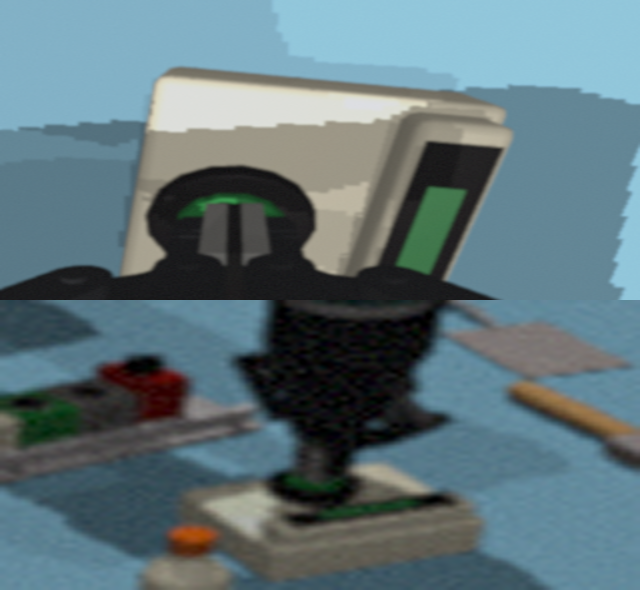

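The fingers sit wholly on the button, which is sunk into its collar, and nothing else is touched. I release straight up and check.

>>> arm_command(series=[[0,0,0,0,0,-0.004,0],[0,0,0,0,0,-0.009,0],[0,0,0,0,0,-0.015,0],[0,0,0,0,0,-0.035,0],[0,0,0,0,0,-0.07,0],[0,0,0,0,0,-0.1,0],[0,0,0,-0.03,0,-0.12,0],[0,0,0,-0.055,0,-0.13,0],[0,0,0,-0.06,0,-0.13,0],[0,0,0,-0.06,0,-0.13,0]])

```text
t: 18.08
tcp_pos: [0.6785, 0.0842, 0.177]
tcp_rot: [-179.9, -0.0, 95.0]
ft_force: [-0.0, 0.7, 0.2]
width: 0.0
```

```bash
python3 look.py 7 wrist record_top,stop,spacer_a
```

```text
18.075 [0.6785 0.0842 0.177 ] [-1.7989e+02 -2.0000e-02  9.5000e+01] [-0.03  0.75  0.23] 0.00041820313741445565
wrist record_top 0.6 [318. 118.  31.  33.] z 0.058 [0.6732 0.1437 0.0569] rect mm [673.1 143.5] [26.2 27. ] 5.1 rgb [ 56. 142.  75.]
wrist stop 0.87 [117.  94.  90.  45.] z 0.075 [0.5142 0.1479 0.0759] rect mm [513.1 147.8] [21.6 21.7] 71.4 rgb [91. 35. 33.]
wrist spacer_a 0.74 [129. 134.  74.  50.] z 0.053 [0.5172 0.1151 0.0524] rect mm [516.3 114.6] [41.  34.9] 4.8 rgb [103. 100.  97.]
wrist spacer_a 0.73 [150. 252.  60.  56.] z 0.053 [0.5269 0.0082 0.0523] rect mm [525.8   7.5] [40.5 35.3] 5.6 rgb [115.  70.  42.]
wrist spacer_a 0.69 [138. 176.  70.  44.] z 0.053 [0.5203 0.0796 0.0524] rect mm [519.5  79.3] [41. 38.] 6.1 rgb [48. 83. 55.]
wrist spacer_a 0.56 [142. 214.  70.  46.] z 0.053 [0.5235 0.0437 0.0524] rect mm [522.5  42.9] [41.2 37.7] 5.8 rgb [119. 115. 104.]
```

View pics/wrist_7.png

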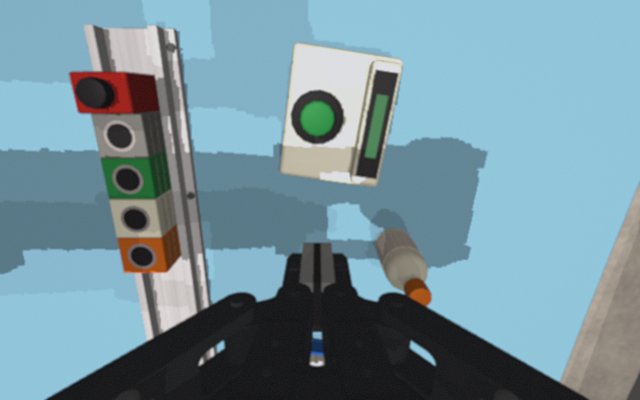

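The row is closed against the stop (red (110,92) down to orange (150,252)). The button at (318,118) is back up at its earlier height, and the arm is clear. Handing in.

```bash
python3 -c "
from plant import env
print(env.close_job())"
```

```text
the job is handed in; nothing more can be done
None
```

The job is done and handed in after about 18 s of robot time. I pushed the four spacers along the rail with the closed fingertips as one row until it seated against the red stop. Then I pressed the green record button fully down and released it.

- **Row home:** at the end of the push the fingertips stopped moving while the force rose from 3 to 7 N. The last wrist picture shows the row closed. Neighbouring spacers are about 36 mm apart. The grey spacer's centre is about 33 mm from the stop's centre, as it should be when touching.
- **Button pressed:** it bottomed at 14 N (about 4 N is enough), and the fingers were wholly on the button. Afterwards it read the same height as before the press, so it came back up.
- **One disagreement:** the camera read the button top at about 57 mm, not the 53 mm given. Contact force first showed about 3.5 mm below that reading, and the tip stopped at 51 mm. That fits 57 mm with the full 6 mm of travel.
- **Bystanders:** I planned the moves clear of the other things, and the last wrist picture shows the glue bottle still standing in place. I did not measure the others again at the end.

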